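# Shake out the case with the loose part

### The job

One of the three closed grey cases on the sloping rack has a heavy part loose inside it: pick up and shake or rock cases lengthwise to find it, and make the part slide right over to the latch end of its case, even if the other two are already ruled out. Then set that case flat and central in the blue tray, lid up and lengthwise along it, and have the other two back in their bays as they lay. Do not drop a case, and do not disturb the other things on the table.

Things in the scene. Friction and masses are not known exactly. Their poses are not given: they have to be found in the camera images.
- case_1: closed grey case, block 110 x 52 x 44 mm (x long, y wide, z high; plain parallel sides), black panel on lid, two orange latches on its +x end; about 0.32 to 0.37 kg, so weight does not tell the cases apart; origin: centre of underside, z out of the lid. Starts in a bay of the rack, lid up, x axis up the 25 degree slope, low end within 2 mm of the lip
- case_2: same as case_1, in another bay. In two of the three cases (any two) all is fixed and the mass is centred
- case_3: same as case_1, in another bay. In one of the three cases (any one) a steel slug of about 0.2 kg slides along the case's x axis, about 32 mm either way from the middle, and knocks at the ends; it slides by itself once the length is tipped over about 10 degrees, stays put when level, and starts at the low end
- rack: fixed rack 330 mm wide (y), 130 deep: aluminium board rising 25 degrees toward its +x; origin on the table under the middle of the board, its surface there 60 mm up. Three bays at y = -115, 0, 115 mm, each with a blue lip 14 mm high at the case's low end and blue ears 4 mm clear of the case's sides, reaching 26 mm up them from the lip; beyond, the sides are free, 63 mm between cases
- tray: fixed shallow blue tray, outside 190 (x, long) x 160 (y) x 13 mm, walls 5 mm thick, floor 5 mm thick with grey mat on it (up to 6 mm); origin on the table under its centre
- scissors: bystander, leave alone: blue-handled scissors, 87 x 199 x 9 mm lying between the robot and the rack, origin underside centre
- tissue: bystander, leave alone: white and blue packet, 70 x 110 x 18 mm, in front of the rack, origin underside centre
- beaker: bystander, leave alone: clear beaker, diameter 57, height 66 mm, behind and right of the rack, origin underside centre
Things that resemble listed ones, but are neither listed nor needed, are in the scene too. Leave any green look-alike of the case_2 alone.

How it is judged:
On the way:
1. a case is held in the fingers while its loose part slides over the middle to the other end (its latch end) (((contact force between case_1 and the fingers above 0.5 N and distance between slug and case_1 below 0.06 m and x of slug in the frame of case_1 above 0.01 m) or (contact force between case_2 and the fingers above 0.5 N and distance between slug and case_2 below 0.06 m and x of slug in the frame of case_2 above 0.01 m) or (contact force between case_3 and the fingers above 0.5 N and distance between slug and case_3 below 0.06 m and x of slug in the frame of case_3 above 0.01 m))), for 0.03 s.
At the end, for the whole second after the job is handed in: The loose-part case lies flat (3 deg) on the tray floor, lid up, centre within 40 mm along and 50 mm across of the tray's, length within 15 deg of the tray's; the other two are within 20 mm of their starts, on the slope (19 to 31 deg) and square to the rack within 7 deg; all at rest (horizontal distance between slug and tray below 0.1 m and ((x of case_1 in the frame of tray between -0.04 and 0.04 m and y of case_1 in the frame of tray between -0.05 and 0.05 m and z of case_1 in the frame of tray below 0.01 m and angle between case_1's own z axis and vertical below 0.06 rad and angle between the x axis of case_1 and the x axis of tray, either way round below 0.26 rad and linear speed of each of case_1, case_2, case_3 below 0.02 m/s and distance of each of case_2, case_3 from where it was at the start of the episode below 0.02 m and angle between case_2's own z axis and vertical between 0.33 and 0.55 rad and angle between the y axis of each of case_2, case_3 and the y axis of rack, either way round below 0.12 rad and angle between case_3's own z axis and vertical between 0.33 and 0.55 rad) or (x of case_2 in the frame of tray between -0.04 and 0.04 m and y of case_2 in the frame of tray between -0.05 and 0.05 m and z of case_2 in the frame of tray below 0.01 m and angle between case_2's own z axis and vertical below 0.06 rad and angle between the x axis of case_2 and the x axis of tray, either way round below 0.26 rad and linear speed of each of case_2, case_1, case_3 below 0.02 m/s and distance of each of case_1, case_3 from where it was at the start of the episode below 0.02 m and angle between case_1's own z axis and vertical between 0.33 and 0.55 rad and angle between the y axis of each of case_1, case_3 and the y axis of rack, either way round below 0.12 rad and angle between case_3's own z axis and vertical between 0.33 and 0.55 rad) or (x of case_3 in the frame of tray between -0.04 and 0.04 m and y of case_3 in the frame of tray between -0.05 and 0.05 m and z of case_3 in the frame of tray below 0.01 m and angle between case_3's own z axis and vertical below 0.06 rad and angle between the x axis of case_3 and the x axis of tray, either way round below 0.26 rad and linear speed of each of case_3, case_1, case_2 below 0.02 m/s and distance of each of case_1, case_2 from where it was at the start of the episode below 0.02 m and angle between case_1's own z axis and vertical between 0.33 and 0.55 rad and angle between the y axis of each of case_1, case_2 and the y axis of rack, either way round below 0.12 rad and angle between case_2's own z axis and vertical between 0.33 and 0.55 rad))); the robot touches nothing.
It fails at once if a case is dropped or thrown (faster than 0.7 m/s out of the fingers) ((linear speed of case_1 above 0.7 m/s and contact force between case_1 and the fingers below 0.05 N) or (linear speed of case_2 above 0.7 m/s and contact force between case_2 and the fingers below 0.05 N) or (linear speed of case_3 above 0.7 m/s and contact force between case_3 and the fingers below 0.05 N)).
It fails at once if a bystander (scissors, packet, beaker) is moved more than 25 mm (distance of any of scissors, tissue, beaker from where it was at the start of the episode above 0.025 m).
It also fails if it takes over 72 s, if anything falls off the work surface, if the arm or the gripper's body presses on something with over 40 N, if the wrist force passes 120 N, or if a joint passes its speed limit or range.

### The arm

A 6-joint arm with a two-finger parallel gripper is mounted at the origin on a cart in front of the work surface, level with it; the furniture and walls round the work are solid. World frame = base frame: x ahead of the robot, y to its left, z up, the work surface at z = 0. Lengths are in m, angles in rad, forces in N, time in s.
With the tool pointing down it reaches from about 0.35 to 0.775 m from the base axis. Payload 7.3 kg.
Tool frame: the origin (TCP) lies on the centre line of the jaws, within the pads' length; the fingertips stand 11 mm ahead of it and the grasp point (between the pads) lies 8 mm behind it; y points along the fingers, z is the direction in which the jaws open and shut, and the axes are right-handed (so a half turn about y gives the same grasp; the last joint's range is limited). The gripper opens to 92 mm and grips with 3 to 60 N. Pads are 19 mm wide; open, the fingers measure 130 mm over their backs; the gripper's body (75 mm by 190 mm) begins 47 mm behind the grasp point.
Start: joints at [-0.146, 0.342, 1.524, -0, 1.275, -0.146], TCP at [0.525, 0, 0.238] pointing down, gripper open.
Joint ranges: [-2.53, 2.53], [-0.77, 2.02], [0.04, 2.7], [-1, 4.14], [0.28, 2.66], [-3.11, 3.11]. Speed limits (rad/s): [2.57, 2.57, 3.14, 3.14, 3.14, 3.14].

### API

Orientations are given as [roll, pitch, yaw] about the fixed x, y, z axes, in that order (R = Rz(yaw) Ry(pitch) Rx(roll)).
In Python, from cell import robot, cams gives the robot as it stands.
- The arm moves only by the tool apply_moves, never from a script. Its argument "plan" is a list of rows, each a list of 7 numbers: the shift along the tool's x, y, z in m, then the turn, a rotation vector about the tool's x, y, z in degrees, then the gripper command: -1 is fully open, 1 is shut, values between are in proportion. A call has exactly 5 rows; each row is the pose to reach, as a shift and turn from the pose commanded when the call began, along the tool's axes at that moment; what a row does not reach only later rows make up. A row lasts 1/8 s, in which the tool goes at most 62.5 mm and 10.7 degrees, less where a joint would pass 70% of its speed; a pose out of reach is approached as far as the arm can. A call with a gripper value outside its range is refused whole. The fingers move at their own pace and stop on an object; "squeeze" is the grip in N (left out, the last holds). Time passes only in rows, so rows that repeat a pose let the fingers close, or fill a call up. It gives the time, the measured TCP pose, the force and the opening at its end, in the units of the state.
- robot.observe(): the state, without advancing time (a new reading comes with each control period).
- cams.read_camera(name): name is "scene" or "side" or "wrist"; returns the picture (400x640x3 uint8, blue, green, red); there is no depth.
- cams.calibration(name): a dict with "fx", "fy", "cx", "cy" (pixels), "extrinsics" (4x4, takes a point from world to camera coordinates); the wrist camera has in their place "T_tool_cam" (4x4, takes a point from camera to tool coordinates, whose origin is the TCP and whose axes are the tool frame's). Camera axes: x right, y up, looking along -z (the intrinsics and any distortion apply to the point x, -y, -z); pixel columns grow to the right and rows downward; lengths in m; the calibration is good to about 2 mm. A picture is of the moment at which its call begins: read the wrist's pose just before it. calibration takes no time and is no camera call.
- robot.hand_in(): hands the job in, once; it reports no verdict.
The state is a dict: "time": time; "qpos": joint angles; "qvel": joint speeds; "joint_efforts": joint torques, N m; "tool_pos": TCP position; "tool_rot": TCP orientation; "contact_force": force on the tool from outside, world axes, zero at the start; "torque": the same for the moment, N m; "opening": finger opening in m.
Only numpy, scipy, OpenCV 4.12 (cv2) and the standard library are available. Lean on these libraries where they do the work, as an engineer would, in place of code of your own. Each camera call takes 0.05 s, during which the arm holds its last target. There are 200 camera calls.

## Working session

There is one attempt and no reset: what is moved stays moved. The work goes in short steps, Python scripts to look and compute and a tool call to move; the robot and the scene stay as the last step left them, time stands still between calls to the robot, and variables do not carry over. Pictures are saved under pics/ and viewed, about 8 in all and at most 12, crops included, and the job is handed in when it is done.

Besides the shell and the picture viewer there is one more tool, called after "Request:" in YAML: its name, and indented under it one key for each argument. apply_moves: Moves the arm, as the interface text tells. Its arguments: {"type":"object","properties":{"plan":{"type":"array","items":{"type":"array","items":{"type":"number"}}},"squeeze":{"type":"number"}},"required":["plan"]}

```bash
ls; mkdir -p pics; python3 - <<'E'
from cell import robot, cams
import cv2, numpy as np
np.set_printoptions(precision=4,suppress=True)
print(robot.observe())
for n in("scene","side"):
    cv2.imwrite(f"pics/{n}0.png",cams.read_camera(n)); print(n,cams.calibration(n))
print(cams.calibration("wrist"))
E
```

```text
pics
{'time': 0.0, 'qpos': array([-0.146 ,  0.3427,  1.525 , -0.    ,  1.2754, -0.146 ]), 'qvel': array([ 0.0006, -0.0026,  0.001 , -0.0017,  0.0003,  0.0003]), 'joint_efforts': array([  0.0008, -43.1246, -24.422 ,   0.0718,   0.0559,  -0.0001]), 'tool_pos': array([0.5246, 0.    , 0.2371]), 'tool_rot': array([-1.5723,  0.0002, -1.5708]), 'contact_force': array([-0.2552, -0.1275,  0.2836]), 'torque': array([ 0.0539,  0.0603, -0.0008]), 'opening': 0.09219722111417916}
scene {'fx': 492.3630696832643, 'fy': 492.3630696832643, 'cx': 319.6246870835495, 'cy': 205.64200922402665, 'extrinsics': array([[-0.7096, -0.7042, -0.0229,  0.4309],
       [ 0.3276, -0.3585,  0.8741, -0.24  ],
       [-0.6238,  0.6128,  0.4851, -1.0226],
       [ 0.    ,  0.    ,  0.    ,  1.    ]])}
side {'fx': 373.3248242025977, 'fy': 373.3248242025977, 'cx': 318.27083616947016, 'cy': 200.49943816007965, 'extrinsics': array([[-0.9996,  0.0265, -0.0013,  0.5692],
       [-0.0145, -0.5064,  0.8622, -0.0353],
       [ 0.0221,  0.8619,  0.5066, -1.1889],
       [ 0.    ,  0.    ,  0.    ,  1.    ]])}
{'fx': 340.3930492214645, 'fy': 340.3930492214645, 'cx': 314.81433444716424, 'cy': 197.9906276225002, 'T_tool_cam': array([[-0.0004, -0.9585, -0.2852, -0.0756],
       [-0.0001,  0.2852, -0.9585, -0.1483],
       [ 1.    , -0.0003, -0.0002, -0.0012],
       [ 0.    ,  0.    ,  0.    ,  1.    ]])}
```

View pics/scene0.png

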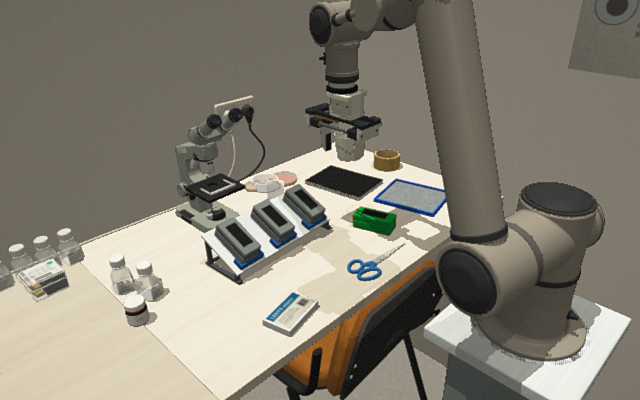

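View pics/side0.png

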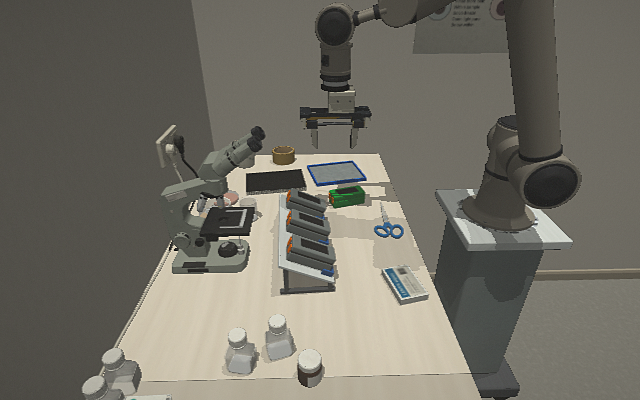

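The rack holds three grey cases; in the scene view they are at (240,243), (273,221) and (304,205). The green look-alike is at (375,220), the blue tray at (412,197) and a black mat decoy at (345,180). Next I'll measure lid panels and the tray in both views.

```bash
cat > h.py <<'E'
import cv2, numpy as np
from scipy.spatial.transform import Rotation as Ro
from cell import robot, cams
np.set_printoptions(precision=4,suppress=True)
def cam(n):
    c=cams.calibration(n)
    if 'extrinsics' in c: T=np.linalg.inv(c['extrinsics'])
    else:
        s=robot.observe(); A=np.eye(4); A[:3,:3]=Ro.from_euler('xyz',s['tool_rot']).as_matrix(); A[:3,3]=s['tool_pos']; T=A@c['T_tool_cam']
    return c,T
def ray(ct,p):
    c,T=ct; d=np.array([(p[0]-c['cx'])/c['fx'],-(p[1]-c['cy'])/c['fy'],-1]); d=T[:3,:3]@d
    return T[:3,3],d/np.linalg.norm(d)
def onz(ct,p,z):
    o,d=ray(ct,p); return o+d*(z-o[2])/d[2]
def tri(rs):
    A=sum(np.eye(3)-np.outer(d,d) for o,d in rs); b=sum((np.eye(3)-np.outer(d,d))@o for o,d in rs); X=np.linalg.solve(A,b)
    return X,[np.linalg.norm((np.eye(3)-np.outer(d,d))@(X-o)) for o,d in rs]
def proj(ct,X):
    c,T=ct; q=np.linalg.inv(T)@np.append(X,1); return np.array([c['cx']-c['fx']*q[0]/q[2],c['cy']+c['fy']*q[1]/q[2]])
E
python3 - <<'E'
from h import *
S=cv2.imread('pics/scene0.png');D=cv2.imread('pics/side0.png')
a=cv2.resize(S[170:290,190:350],None,fx=5,fy=5,interpolation=cv2.INTER_CUBIC)[:,:800]
b=cv2.resize(D[180:300,250:410],None,fx=5,fy=5,interpolation=cv2.INTER_CUBIC)
cv2.imwrite('pics/crop0.png',cv2.resize(np.vstack([a,b]),(500,600)) if 0 else np.hstack([cv2.resize(a,(400,300)),cv2.resize(b,(400,300))]))
for n,I,(x0,y0,x1,y1) in(("scene",S,(200,180,335,275)),("side",D,(280,185,340,295))):
    m=np.zeros(I.shape[:2],np.uint8);m[y0:y1,x0:x1]=(I[y0:y1,x0:x1].max(2)<45)*255
    k,l,st,c=cv2.connectedComponentsWithStats(m)
    print(n,[(st[i],c[i]) for i in range(1,k) if st[i][4]>25])
    h=cv2.cvtColor(I,cv2.COLOR_BGR2HSV);m=cv2.inRange(h,(100,120,60),(130,255,255));
    k,l,st,c=cv2.connectedComponentsWithStats(m)
    for i in range(1,k):
        if st[i][4]>60 : print(' blue',st[i],c[i], cv2.convexHull(np.argwhere(l==i)[:,::-1].astype(np.int32)).reshape(-1,2).tolist() if st[i][2]>50 else '')
E
```

```text
scene [(array([200, 180,  28,  11, 160], dtype=int32), array([211.9625, 184.1312])), (array([200, 180,  45,  23, 148], dtype=int32), array([224.7703, 192.3581])), (array([307, 180,  28,  10, 141], dtype=int32), array([324.8865, 182.773 ])), (array([295, 190,  23,  19, 169], dtype=int32), array([305.8107, 198.7219])), (array([262, 206,  25,  20, 200], dtype=int32), array([274.06, 215.45])), (array([212, 211,  13,   9,  72], dtype=int32), array([218.6389, 215.8472])), (array([227, 223,  25,  23, 234], dtype=int32), array([238.8248, 234.2094])), (array([322, 223,   8,   6,  27], dtype=int32), array([326.0741, 225.8148])), (array([206, 243,  13,  21,  76], dtype=int32), array([210.0132, 254.6316]))]
 blue [374 179  72  38 409] [409.6381 200.0587] [[445, 201], [441, 206], [436, 212], [432, 216], [419, 213], [375, 201], [374, 200], [375, 197], [379, 193], [390, 183], [395, 179], [398, 179], [420, 184], [437, 188], [444, 190], [445, 198]]
 blue [302 214  24  15 100] [312.66 222.24] 
 blue [270 231  26  17 111] [282.2523 240.1532] 
 blue [234 251  29  18 125] [247.344 260.576] 
 blue [348 260  33  21 297] [364.2929 269.1111] 
 blue [267 293  29  28 101] [279.3663 308.7327] 
side [(array([298, 192,  19,   8,  39], dtype=int32), array([305.2564, 195.5128]))]
 blue [307 161  59  25 309] [336.5146 174.8382] [[365, 180], [357, 181], [324, 185], [317, 185], [313, 179], [307, 167], [307, 166], [308, 165], [335, 162], [345, 161], [352, 161], [356, 165], [364, 175], [365, 177]]
 blue [374 222  29  16 186] [388.3011 229.957 ] 
 blue [385 269  24  29 119] [395.8403 282.2773]
```

View pics/crop0.png

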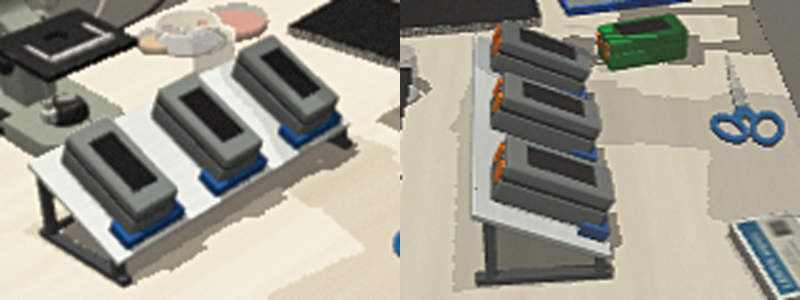

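The crop shows three plain grey cases with orange latches at the upslope end. The green look-alike at right-crop (640,40) and the bystanders stand clear of them.

```bash
python3 - <<'E'
from h import *
D=cv2.imread('pics/side0.png'); a,b=cam('scene'),cam('side')
print('cams',a[1][:3,3],b[1][:3,3])
SP=[(305.8,198.7),(274.06,215.45),(238.8,234.2)]
DP=[]
for x,y in((310,196),(310.4,219.2),(312,246)):
    x,y=int(x),int(y);w=D[y-12:y+13,x-18:x+19].max(2);m=np.uint8(w<62)
    k,l,st,c=cv2.connectedComponentsWithStats(m);i=l[12,18]; print(i,st[i],c[i]); DP.append(c[i]+[x-18,y-12])
X=[]
for p,q in zip(SP,DP):
    r=tri([ray(a,p),ray(b,q)]);X.append(r[0]);print(q,r)
X=np.array(X);d=X[0]-X[2];print('pitch',np.linalg.norm(d)/2,'yaw',np.degrees(np.arctan2(-d[0],d[1])))
# tray corners, rim z 13mm
print('tray scene',[onz(a,p,.013)[:2] for p in((445,190),(432,216),(374,200),(396,179))])
print('tray side',[onz(b,p,.013)[:2] for p in((365,179),(317,185),(307,166),(353,161))])
E
```

```text
cams [-0.2535  0.8441  0.7157] [0.5948 0.9918 0.6335]
3 [  6   7  22  13 110] [16.3818 13.0909]
2 [  7   6  25  14 138] [18.8406 12.1159]
6 [  7   4  27  16 193] [19.7409 11.8394]
[308.3818 197.0909] (array([0.5993, 0.0572, 0.0953]), [np.float64(0.0006618610148586218), np.float64(0.0006618610148585758)])
[310.8406 219.1159] (array([0.5932, 0.1737, 0.0958]), [np.float64(0.0005755032691599371), np.float64(0.000575503269160034)])
[313.7409 245.8394] (array([0.5875, 0.2883, 0.0958]), [np.float64(0.0005349421288117457), np.float64(0.0005349421288118548)])
pitch 0.11572940548427013 yaw -177.08580724698325
tray scene [array([ 0.4345, -0.375 ]), array([ 0.3749, -0.214 ]), array([ 0.5544, -0.178 ]), array([ 0.5926, -0.3364])]
tray side [array([ 0.3938, -0.2133]), array([ 0.5693, -0.172 ]), array([ 0.6046, -0.3302]), array([ 0.4206, -0.3717])]
```

```bash
cat >> h.py <<'E'
YAW=2.9; L=[np.array(v) for v in((.5993,.0572,.0953),(.5932,.1737,.0958),(.5875,.2883,.0958))]
def Rcase(p=-25,yaw=None): return Ro.from_euler('zy',[YAW if yaw is None else yaw,p],degrees=True).as_matrix()
def Rtool(Rc): return np.stack([Rc[:,0],-Rc[:,2],Rc[:,1]],1)   # tool x=case x, y=-normal, z=case y
def delta(P,Rc):
    s=robot.observe(); A=Ro.from_euler('xyz',s['tool_rot']).as_matrix()
    sh=A.T@(np.array(P)-s['tool_pos']); rv=np.degrees(Ro.from_matrix(A.T@Rtool(Rc)).as_rotvec())
    print('shift mm',np.round(sh*1000,1),'turn deg',np.round(rv,2)); return sh,rv
def st():
    s=robot.observe(); print('t %.2f'%s['time'],s['tool_pos'],s['tool_rot'],'F',s['contact_force'],'T',s['torque'],'op %.4f'%s['opening'])
E
python3 - <<'E'
from h import *
R=Rcase(); delta(L[1]+R[:,2]*.11,R)
E
```

```text
shift mm [-173.6   41.7   22.1] turn deg [ 19.29 -91.27 -20.31]
```

Request:
apply_moves:
  plan:
    - [-0.035,0,0.005,2,-10,-2,-1]
    - [-0.07,0,0.01,4.5,-20,-4.5,-1]
    - [-0.105,0,0.015,6.5,-30,-6.5,-1]
    - [-0.14,0.01,0.02,8.5,-40,-8.5,-1]
    - [-0.174,0.02,0.022,10.5,-50,-11,-1]

```text
time: 0.72
tool_pos: [0.547, 0.1753, 0.2172]
tool_rot: [-1.488, -0.245, -0.697]
contact_force: [0.4, 0.7, -0.3]
opening: 0.0919
```

```bash
python3 - <<'E'
from h import *
st();R=Rcase(); delta(L[1]+R[:,2]*.11,R)
E
```

```text
t 0.72 [0.547  0.1753 0.2172] [-1.4879 -0.2451 -0.6973] F [ 0.4228  0.705  -0.3256] T [ 0.0698  0.1011 -0.0465] op 0.0919
shift mm [-4.5 21.1 -3.2] turn deg [  8.6  -40.95  -9.17]
```

Request:
apply_moves:
  plan:
    - [-0.0045,0.02,-0.003,2,-10,-2,-1]
    - [-0.0045,0.021,-0.003,4,-20,-4.5,-1]
    - [-0.0045,0.021,-0.003,6.5,-30,-7,-1]
    - [-0.0045,0.021,-0.003,8.6,-41,-9.2,-1]
    - [-0.0045,0.021,-0.003,8.6,-41,-9.2,-1]

```text
time: 1.35
tool_pos: [0.546, 0.1722, 0.1956]
tool_rot: [-1.593, -0.434, 0.049]
contact_force: [-0.2, -0.1, 0.3]
opening: 0.092
```

```bash
python3 - <<'E'
from h import *
st();R=Rcase(); delta(L[1]+R[:,2]*.11,R)
c=cam('wrist');I=cams.read_camera('wrist');cv2.imwrite('pics/w1.png',I);np.save('w1.npy',c[1])
for l in L: print(proj(c,l),[proj(c,l+R@np.array([x,y,0])).round() for x,y in((.055,.026),(.055,-.026),(-.055,-.026),(-.055,.026))])
E
```

```text
t 1.35 [0.546  0.1722 0.1956] [-1.5931 -0.4337  0.0485] F [-0.2167 -0.0769  0.2684] T [ 0.1316  0.2433 -0.0416] op 0.0920
shift mm [0.7 0.4 1.5] turn deg [ 0.1  -0.38 -0.12]
[173.7625 198.8314] [array([212., 261.]), array([151., 261.]), array([131., 130.]), array([199., 129.])]
[318.7448 199.7846] [array([350., 262.]), array([288., 263.]), array([284., 130.]), array([353., 129.])]
[464.3292 200.6103] [array([488., 264.]), array([425., 264.]), array([438., 130.]), array([508., 129.])]
```

View pics/w1.png

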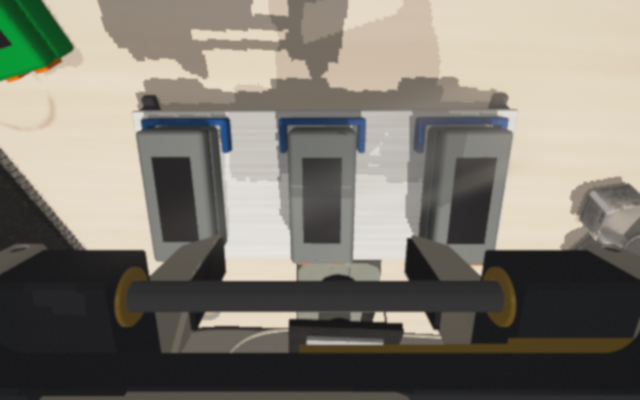

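The wrist view shows all three cases with their lids at about x=176, 322 and 474, row 200, each a few px right of prediction. The green look-alike is top left.

```bash
python3 - <<'E'
from h import *
I=cv2.imread('pics/w1.png');c=(cams.calibration('wrist'),np.load('w1.npy'));R=Rcase()
for x,l in zip((176,322,474),L):
    w=I[140:255,x-40:x+40].max(2);k,lb,s,ce=cv2.connectedComponentsWithStats(np.uint8(w<85));i=1+np.argmax([s[j][4] if s[j][2]<60 else 0 for j in range(1,k)])
    p=ce[i]+[x-40,140]; o,d=ray(c,p); n=R[:,2]; X=o+d*((l-o)@n)/(d@n); print(s[i],p,X,X-l)
E
```

```text
[  16   17   47   86 3144] [175.2478 198.4405] [0.599  0.0584 0.0951] [-0.0003  0.0012 -0.0002]
[  20   18   39   85 3081] [321.409  199.4972] [0.5929 0.1758 0.0957] [-0.0003  0.0021 -0.0001]
[  13   18   48   86 3043] [469.5393 202.4473] [0.5887 0.2927 0.0964] [0.0012 0.0044 0.0006]
```

```bash
cat >> h.py <<'E'
_B=np.array([.593,.175,.0965]); L=[_B+[.0058,-.1149,0],_B,_B+[-.0058,.1149,0]]
def grasp(i): return L[i]-.025*Rcase()[:,2]
E
python3 - <<'E'
from h import *
delta(grasp(1),Rcase())
E
```

```text
shift mm [  0.5 134.7   2.9] turn deg [ 0.11 -0.47 -0.1 ]
```

Request:
apply_moves:
  plan:
    - [0,0.03,0.003,0,-0.4,0,-1]
    - [0,0.065,0.003,0,-0.4,0,-1]
    - [0,0.1,0.003,0,-0.4,0,-1]
    - [0.0005,0.125,0.003,0,-0.4,0,-1]
    - [0.0005,0.135,0.003,0,-0.4,0,-1]

```text
time: 2.02
tool_pos: [0.6042, 0.1754, 0.0722]
tool_rot: [-1.596, -0.433, 0.055]
contact_force: [0.5, -0.3, 0.1]
opening: 0.0918
```

```bash
python3 - <<'E'
from h import *
st();delta(grasp(1),Rcase())
I=cams.read_camera('side')[170:310,230:430];J=cams.read_camera('wrist')
cv2.imwrite('pics/s2.png',np.vstack([cv2.resize(I,(400,280)),cv2.resize(J,(400,250))]))
E
```

```text
t 2.02 [0.6042 0.1754 0.0722] [-1.596  -0.4326  0.0548] F [ 0.4529 -0.3282  0.1117] T [0.125  0.2245 0.008 ] op 0.0918
shift mm [ 0.1 -1.8 -0.4] turn deg [ 0.12 -0.05 -0.18]
```

View pics/s2.png

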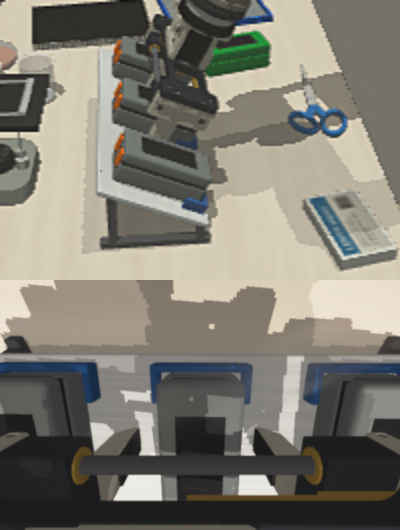

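The side view shows the fingers straddling the middle case. The wrist view shows it centred between the fingers with the ears clear. Grip now, then lift along the normal.

Request:
apply_moves:
  plan:
    - [0,0,0,0,0,0,0.5]
    - [0,0,0,0,0,0,1]
    - [0,0,0,0,0,0,1]
    - [0,0,0,0,0,0,1]
    - [0,0,0,0,0,0,1]
  squeeze: 40

```text
time: 2.75
tool_pos: [0.604, 0.1757, 0.0742]
tool_rot: [-1.596, -0.435, 0.058]
contact_force: [-3.4, 0.4, 3.5]
opening: 0.0519
```

Request:
apply_moves:
  plan:
    - [0,-0.01,0,0,0,0,1]
    - [0,-0.03,0,0,0,0,1]
    - [0,-0.06,0,0,0,0,1]
    - [0,-0.09,0,0,0,0,1]
    - [0,-0.1,0,0,0,0,1]

```text
time: 3.38
tool_pos: [0.5614, 0.1756, 0.166]
tool_rot: [-1.596, -0.436, 0.058]
contact_force: [0.1, -0.4, -4.3]
opening: 0.0523
```

```bash
python3 - <<'E'
from h import *
st()
E
```

```text
t 3.38 [0.5614 0.1756 0.166 ] [-1.5964 -0.4363  0.0579] F [ 0.111  -0.3937 -4.2628] T [ 0.0889  0.4402 -0.0157] op 0.0523
```

Request:
apply_moves:
  plan:
    - [0,-0.02,0,0,0,10,1]
    - [0,-0.03,0,0,0,20,1]
    - [0,-0.03,0,0,0,30,1]
    - [0,-0.03,0,0,0,40,1]
    - [0,-0.03,0,0,0,50,1]

```text
time: 4.0
tool_pos: [0.5498, 0.1755, 0.1914]
tool_rot: [-1.597, 0.442, 0.036]
contact_force: [1.0, 0.7, -4.9]
opening: 0.052
```

Request:
apply_moves:
  plan:
    - [0,0,0,0,0,0,1]
    - [0,0,0,0,0,0,1]
    - [0,0,0,0,0,0,1]
    - [0,0,0,0,0,0,1]
    - [0,0,0,0,0,0,1]

```text
time: 4.62
tool_pos: [0.5491, 0.1757, 0.1927]
tool_rot: [-1.596, 0.435, 0.036]
contact_force: [-0.1, 0.3, -3.0]
opening: 0.0519
```

```bash
python3 - <<'E'
from h import *
st()
E
```

```text
t 4.62 [0.5491 0.1757 0.1927] [-1.5965  0.4352  0.0364] F [-0.0828  0.2757 -2.9803] T [ 0.1563 -0.546   0.0592] op 0.0519
```

```bash
cat >> h.py <<'E'
def avg(n=5):
    a=[]
    for _ in range(n):
        s=robot.observe(); a.append(np.r_[s['contact_force'],s['torque']]); cams.read_camera('side')
    a=np.array(a); print('t',round(robot.observe()['time'],2),'mean',a.mean(0),'sd',a.std(0)); return a.mean(0)
E
python3 - <<'E'
from h import *
avg()
E
```

```text
t 4.88 mean [-0.1888 -0.0815 -3.4957  0.1598 -0.5352  0.0192] sd [0.3819 0.5486 0.5184 0.0164 0.0245 0.0217]
```

Request:
apply_moves:
  plan:
    - [0,0,0,0,0,-9,1]
    - [0,0,0,0,0,-18,1]
    - [0,0,0,0,0,-25,1]
    - [0,0,0,0,0,-25,1]
    - [0,0,0,0,0,-25,1]

```text
time: 5.5
tool_pos: [0.5497, 0.1756, 0.1919]
tool_rot: [-1.594, 0.003, 0.047]
contact_force: [0.0, 0.3, -4.3]
opening: 0.052
```

```bash
python3 - <<'E'
from h import *
st();avg()
E
```

```text
t 5.50 [0.5497 0.1756 0.1919] [-1.5942  0.0028  0.0467] F [ 0.0401  0.3123 -4.2806] T [ 0.1024 -0.0952  0.0613] op 0.0520
t 5.75 mean [ 0.1341  0.4306 -3.7815  0.1484 -0.0622  0.0207] sd [0.4001 0.6478 0.3279 0.0339 0.0246 0.0369]
```

Request:
apply_moves:
  plan:
    - [0,0,0,0,0,-9,1]
    - [0,0,0,0,0,-18,1]
    - [0,0,0,0,0,-25,1]
    - [0,0,0,0,0,-25,1]
    - [0,0,0,0,0,-25,1]

```text
time: 6.38
tool_pos: [0.5502, 0.1756, 0.1922]
tool_rot: [-1.597, -0.434, 0.057]
contact_force: [0.8, -0.6, -3.4]
opening: 0.0526
```

Request:
apply_moves:
  plan:
    - [0,0,0,0,0,9,1]
    - [0,0,0,0,0,18,1]
    - [0,0,0,0,0,25,1]
    - [0,0,0,0,0,25,1]
    - [0,0,0,0,0,25,1]

```text
time: 7.0
tool_pos: [0.5494, 0.1756, 0.1913]
tool_rot: [-1.594, 0.0, 0.047]
contact_force: [-0.1, -0.2, -4.1]
opening: 0.0521
```

```bash
python3 - <<'E'
from h import *
st();avg()
E
```

```text
t 7.00 [0.5494 0.1756 0.1913] [-1.594   0.0004  0.0469] F [-0.1229 -0.1596 -4.1257] T [ 0.1555 -0.023   0.0046] op 0.0521
t 7.25 mean [ 0.0893 -0.1406 -3.5643  0.1564 -0.0291 -0.0086] sd [0.2414 0.4724 0.4667 0.022  0.0137 0.0208]
```

Case 2 (middle bay): the level torque is the same after both tips. The difference is -0.03 N m, where a sliding slug would give about +0.126, so it is ruled out. Put it back by reversing the moves.

Request:
apply_moves:
  plan:
    - [0.004,0.009,0,0,0,-9,1]
    - [0.009,0.018,0,0,0,-18,1]
    - [0.0127,0.0272,0,0,0,-25,1]
    - [0.0127,0.0272,0,0,0,-25,1]
    - [0.0127,0.0272,0,0,0,-25,1]

```text
time: 7.88
tool_pos: [0.5627, 0.1757, 0.1657]
tool_rot: [-1.596, -0.435, 0.058]
contact_force: [0.2, -0.7, -3.9]
opening: 0.0523
```

Request:
apply_moves:
  plan:
    - [0,0.03,0,0,0,0,1]
    - [0,0.06,0,0,0,0,1]
    - [0,0.085,0,0,0,0,1]
    - [0,0.097,0,0,0,0,1]
    - [0,0.0997,0,0,0,0,1]

```text
time: 8.5
tool_pos: [0.6046, 0.1751, 0.0747]
tool_rot: [-1.597, -0.435, 0.057]
contact_force: [-12.3, -3.0, 14.4]
opening: 0.0518
```

Request:
apply_moves:
  plan:
    - [0,0,0,0,0,0,1]
    - [0,0,0,0,0,0,0.3]
    - [0,0,0,0,0,0,-0.3]
    - [0,0,0,0,0,0,-1]
    - [0,0,0,0,0,0,-1]

```text
time: 9.12
tool_pos: [0.6043, 0.1755, 0.0746]
tool_rot: [-1.596, -0.436, 0.058]
contact_force: [0.5, 0.5, 0.4]
opening: 0.0754
```

```bash
python3 - <<'E'
from h import *
st()
delta(L[0]+.10*Rcase()[:,2],Rcase())
E
```

```text
t 9.12 [0.6043 0.1755 0.0746] [-1.5964 -0.4361  0.0579] F [0.5076 0.4687 0.3803] T [ 0.1041  0.1868 -0.0079] op 0.0754
shift mm [  -1.8 -122.  -115.6] turn deg [0.07 0.11 0.02]
```

Request:
apply_moves:
  plan:
    - [0,0,0,0,0,0,-1]
    - [0,-0.015,0,0,0,0,-1]
    - [0,-0.06,0,0,0,0,-1]
    - [-0.0015,-0.11,-0.02,0,0,0,-1]
    - [-0.0015,-0.122,-0.075,0,0,0,-1]

```text
time: 9.75
tool_pos: [0.5547, 0.1021, 0.1901]
tool_rot: [-1.596, -0.441, 0.063]
contact_force: [0.7, 0.0, -0.3]
opening: 0.0919
```

Request:
apply_moves:
  plan:
    - [0,0,-0.041,0,0,0,-1]
    - [0,0.02,-0.041,0,0,0,-1]
    - [0,0.07,-0.041,0,0,0,-1]
    - [0,0.11,-0.041,0,0,0,-1]
    - [0,0.11,-0.041,0,0,0,-1]

```text
time: 10.38
tool_pos: [0.6018, 0.0595, 0.0849]
tool_rot: [-1.596, -0.43, 0.058]
contact_force: [-0.2, 0.1, -0.2]
opening: 0.0922
```

```bash
python3 - <<'E'
from h import *
st()
delta(grasp(0),Rcase())
I=cams.read_camera('side')[170:310,230:430];J=cams.read_camera('wrist')
cv2.imwrite('pics/s3.png',np.vstack([cv2.resize(I,(400,280)),cv2.resize(J,(400,250))]))
E
```

```text
t 10.38 [0.6018 0.0595 0.0849] [-1.596  -0.4301  0.0576] F [-0.1531  0.0503 -0.2332] T [0.0735 0.2675 0.0131] op 0.0922
shift mm [ 2.3 13.2  0.5] turn deg [ 0.05  0.1  -0.32]
```

View pics/s3.png

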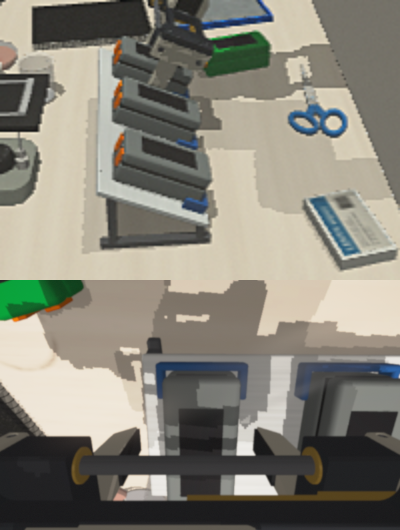

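The middle case is back in its bay. The fingers straddle the first case (+115 side, y≈0.06), centred.

Request:
apply_moves:
  plan:
    - [0.002,0.008,0,0,0,0,-1]
    - [0.002,0.012,0,0,0,0,-1]
    - [0.002,0.012,0,0,0,0,0.5]
    - [0.002,0.012,0,0,0,0,1]
    - [0.002,0.012,0,0,0,0,1]

```text
time: 11.1
tool_pos: [0.6099, 0.0596, 0.0772]
tool_rot: [-1.597, -0.435, 0.058]
contact_force: [-0.6, 0.2, 0.5]
opening: 0.0668
```

Request:
apply_moves:
  plan:
    - [0,0,0,0,0,0,1]
    - [0,0,0,0,0,0,1]
    - [0,0,0,0,0,0,1]
    - [0,-0.01,0,0,0,0,1]
    - [0,-0.03,0,0,0,0,1]

```text
time: 11.72
tool_pos: [0.5961, 0.0595, 0.1036]
tool_rot: [-1.597, -0.432, 0.058]
contact_force: [0.2, 0.2, -3.0]
opening: 0.0521
```

Request:
apply_moves:
  plan:
    - [0,-0.04,0,0,0,0,1]
    - [0,-0.08,0,0,0,0,1]
    - [0,-0.1,0,0,0,9,1]
    - [0,-0.1,0,0,0,18,1]
    - [0,-0.1,0,0,0,25,1]

```text
time: 12.35
tool_pos: [0.5548, 0.0596, 0.1962]
tool_rot: [-1.595, 0.004, 0.047]
contact_force: [1.0, -0.5, -3.6]
opening: 0.0519
```

```bash
python3 - <<'E'
from h import *
avg(2);avg(6);st()
E
```

```text
t 12.45 mean [ 1.5059 -0.6779 -3.2683  0.1616 -0.1852  0.0044] sd [0.4672 0.1471 0.3396 0.0235 0.0612 0.0177]
t 12.75 mean [-0.2006  0.1589 -3.4307  0.1518 -0.1293  0.0167] sd [0.4937 0.2508 0.7368 0.0263 0.0385 0.0239]
t 12.75 [0.5542 0.0598 0.195 ] [-1.5942  0.0005  0.047 ] F [-0.6359 -0.084  -3.2441] T [ 0.1588 -0.1167 -0.0444] op 0.0518
```

Request:
apply_moves:
  plan:
    - [0,0,0,0,0,9,1]
    - [0,0,0,0,0,18,1]
    - [0,0,0,0,0,25,1]
    - [0,0,0,0,0,25,1]
    - [0,0,0,0,0,25,1]

```text
time: 13.38
tool_pos: [0.5548, 0.0599, 0.1951]
tool_rot: [-1.597, 0.435, 0.036]
contact_force: [-0.3, -0.3, -2.3]
opening: 0.0518
```

Request:
apply_moves:
  plan:
    - [0,0,0,0,0,-9,1]
    - [0,0,0,0,0,-18,1]
    - [0,0,0,0,0,-25,1]
    - [0,0,0,0,0,-25,1]
    - [0,0,0,0,0,-25,1]

```text
time: 14.0
tool_pos: [0.5552, 0.0598, 0.1959]
tool_rot: [-1.594, 0.001, 0.047]
contact_force: [0.7, 0.4, -3.2]
opening: 0.0521
```

```bash
python3 - <<'E'
from h import *
avg(2);avg(6);st()
E
```

```text
t 14.1 mean [ 0.0772 -0.2825 -3.1116  0.1681 -0.0038 -0.0052] sd [0.6272 0.7276 0.1039 0.025  0.0003 0.0349]
t 14.4 mean [-0.044   0.0053 -3.3539  0.1434  0.0175  0.008 ] sd [0.3397 0.4809 0.428  0.0362 0.0204 0.0286]
t 14.40 [0.5552 0.0598 0.1944] [-1.5942  0.0021  0.047 ] F [-0.3524  0.6951 -3.5347] T [ 0.1844  0.0068 -0.0122] op 0.0515
```

Case 1 (y≈0.06) is the loose one. Level torque went from -0.129 to +0.018 N m after tipping, a shift of +0.147, so the slug is now at the latch end. Keep it level and carry it to the tray.

```bash
python3 - <<'E'
from h import *
delta([.494,-.273,.195],Rcase(0,12.8))
E
```

```text
shift mm [ -76.8    7.3 -329.5] turn deg [  1.32 -10.1   -0.24]
```

Request:
apply_moves:
  plan:
    - [-0.005,0,-0.02,0,-1,0,1]
    - [-0.015,0.001,-0.06,0.3,-2,0,1]
    - [-0.025,0.002,-0.105,0.5,-4,0,1]
    - [-0.035,0.003,-0.15,0.7,-5,0,1]
    - [-0.046,0.004,-0.195,1,-6,0,1]

```text
time: 15.02
tool_pos: [0.518, -0.1386, 0.1955]
tool_rot: [-1.576, 0.003, 0.152]
contact_force: [0.2, 0.1, -2.9]
opening: 0.052
```

Request:
apply_moves:
  plan:
    - [-0.009,0,-0.045,0,-1,0,1]
    - [-0.018,0,-0.085,0.1,-2,0,1]
    - [-0.025,0,-0.115,0.2,-3,0,1]
    - [-0.029,0,-0.132,0.3,-4,-0.2,1]
    - [-0.029,0,-0.132,0.3,-4,-0.2,1]

```text
time: 15.65
tool_pos: [0.5093, -0.2732, 0.196]
tool_rot: [-1.571, -0.0, 0.219]
contact_force: [-0.3, -0.0, -4.5]
opening: 0.0519
```

```bash
sed -i "s/from_euler('zy'/from_euler('ZY'/" h.py; python3 - <<'E'
from h import *
st();delta([.494,-.273,.195],Rcase(0,12.8))
c=cam('wrist');J=cams.read_camera('wrist');S=cams.read_camera('scene');cv2.imwrite('pics/w4.png',np.vstack([J[:,:],])) 
b=cam('side')
R=Rcase(0,12.8)
for x,y in((.095,.08),(-.095,.08),(-.095,-.08),(.095,-.08)): print(proj(c,np.array([.494,-.273,.013])+R@[x,y,0]))
E
```

```text
t 15.65 [ 0.5093 -0.2732  0.196 ] [-1.5711 -0.0002  0.2193] F [-0.2746 -0.022  -4.4982] T [ 0.0853 -0.0382 -0.0028] op 0.0519
shift mm [-14.8   1.    3.5] turn deg [ 0.02 -0.23  0.01]
[394.6571 251.7468]
[407.9341  60.3112]
[231.4367  61.0149]
[244.5733 252.2556]
```

View pics/w4.png

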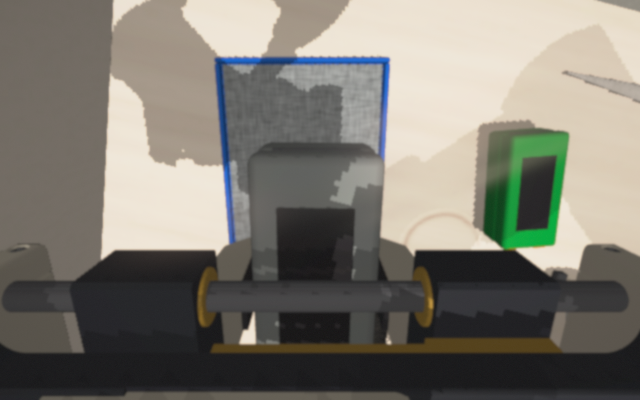

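The tray's near edge is at (217,60)–(389,60), about 15 px left of prediction, so I'll aim a little further to -y. The tolerance is 40–50 mm. Lower in two steps.

Request:
apply_moves:
  plan:
    - [-0.01,0.02,-0.007,0,0,0,1]
    - [-0.015,0.06,-0.007,0,0,0,1]
    - [-0.015,0.1,-0.007,0,0,0,1]
    - [-0.015,0.14,-0.007,0,0,0,1]
    - [-0.015,0.157,-0.007,0,0,0,1]

```text
time: 16.38
tool_pos: [0.4958, -0.2804, 0.0374]
tool_rot: [-1.568, 0.002, 0.223]
contact_force: [-0.2, 0.0, -3.2]
opening: 0.0521
```

Request:
apply_moves:
  plan:
    - [0,0,0,0,0,0,1]
    - [0,0.001,0,0,0,0,1]
    - [0,0.002,0,0,0,0,1]
    - [0,0.003,0,0,0,0,1]
    - [0,0.003,0,0,0,0,1]

```text
time: 17.0
tool_pos: [0.4966, -0.2823, 0.0367]
tool_rot: [-1.572, -0.001, 0.221]
contact_force: [0.8, -0.0, -3.0]
opening: 0.0519
```

```bash
python3 - <<'E'
from h import *
st();avg(2)
I=cams.read_camera('side')[140:240,250:410];J=cams.read_camera('wrist');K=cams.read_camera('scene')[130:230,330:490]
cv2.imwrite('pics/s5.png',np.vstack([np.hstack([cv2.resize(I,(400,250)),cv2.resize(K,(400,250))]),np.hstack([cv2.resize(J,(400,250))]*2)]))
E
```

```text
t 17.00 [ 0.4966 -0.2823  0.0367] [-1.5716 -0.001   0.2214] F [ 0.7751 -0.0216 -3.0232] T [ 0.1618  0.0212 -0.0237] op 0.0519
t 17.1 mean [ 0.3517 -0.159  -2.8997  0.1429  0.0296 -0.0105] sd [0.4234 0.1374 0.1234 0.0189 0.0084 0.0132]
```

View pics/s5.png

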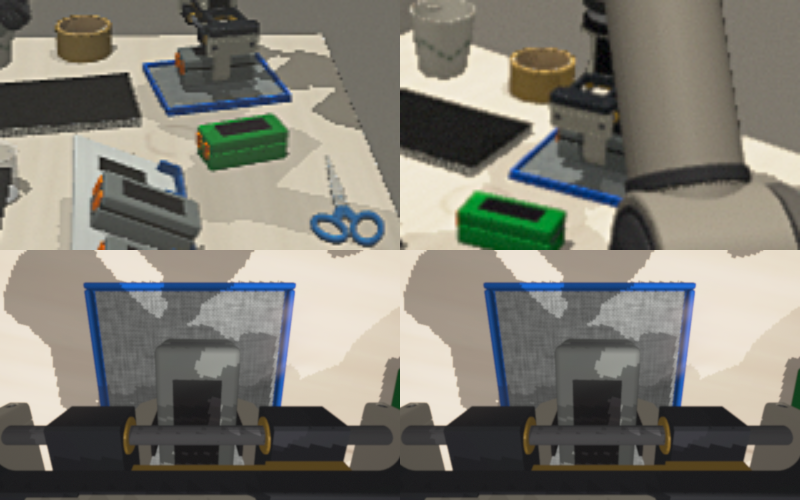

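The case is over the tray, central across and aligned, with the latches away from the robot. Torque is still +0.03, so the slug is at the latch end. Lower to contact.

Request:
apply_moves:
  plan:
    - [0,0.001,0,0,0,0,1]
    - [0,0.002,0,0,0,0,1]
    - [0,0.003,0,0,0,0,1]
    - [0,0.004,0,0,0,0,1]
    - [0,0.004,0,0,0,0,1]

```text
time: 17.88
tool_pos: [0.4965, -0.2822, 0.0322]
tool_rot: [-1.571, -0.0, 0.221]
contact_force: [0.3, -1.3, -3.0]
opening: 0.0516
```

Request:
apply_moves:
  plan:
    - [0,0.001,0,0,0,0,1]
    - [0,0.0015,0,0,0,0,1]
    - [0,0.002,0,0,0,0,1]
    - [0,0.0025,0,0,0,0,1]
    - [0,0.0025,0,0,0,0,1]

```text
time: 18.5
tool_pos: [0.4965, -0.2822, 0.0298]
tool_rot: [-1.571, -0.001, 0.222]
contact_force: [0.6, 0.2, -2.7]
opening: 0.0517
```

Request:
apply_moves:
  plan:
    - [0,0.0005,0,0,0,0,1]
    - [0,0.001,0,0,0,0,1]
    - [0,0.0015,0,0,0,0,1]
    - [0,0.002,0,0,0,0,1]
    - [0,0.002,0,0,0,0,1]

```text
time: 19.12
tool_pos: [0.4965, -0.2822, 0.0278]
tool_rot: [-1.571, -0.001, 0.221]
contact_force: [-0.0, 0.4, -2.6]
opening: 0.0517
```

Request:
apply_moves:
  plan:
    - [0,0.0005,0,0,0,0,1]
    - [0,0.001,0,0,0,0,1]
    - [0,0.0015,0,0,0,0,1]
    - [0,0.002,0,0,0,0,1]
    - [0,0.002,0,0,0,0,1]

```text
time: 19.75
tool_pos: [0.4965, -0.2822, 0.0258]
tool_rot: [-1.571, -0.001, 0.221]
contact_force: [-0.1, -0.1, -3.5]
opening: 0.0514
```

Request:
apply_moves:
  plan:
    - [0,0.0005,0,0,0,0,1]
    - [0,0.001,0,0,0,0,1]
    - [0,0.0015,0,0,0,0,1]
    - [0,0.002,0,0,0,0,1]
    - [0,0.002,0,0,0,0,1]

```text
time: 20.38
tool_pos: [0.4968, -0.2821, 0.0244]
tool_rot: [-1.572, -0.001, 0.222]
contact_force: [0.1, 2.3, 5.1]
opening: 0.052
```

Contact made (+8 N). Release and rise, then look.

Request:
apply_moves:
  plan:
    - [0,0,0,0,0,0,0.5]
    - [0,0,0,0,0,0,0]
    - [0,0,0,0,0,0,-0.5]
    - [0,0,0,0,0,0,-1]
    - [0,0,0,0,0,0,-1]

```text
time: 21.0
tool_pos: [0.4964, -0.2824, 0.0236]
tool_rot: [-1.571, -0.0, 0.221]
contact_force: [-0.8, 0.2, -0.3]
opening: 0.0772
```

Request:
apply_moves:
  plan:
    - [0,0,0,0,0,0,-1]
    - [0,-0.01,0,0,0,0,-1]
    - [0,-0.05,0,0,0,0,-1]
    - [-0.03,-0.11,0,0,0,0,-1]
    - [-0.06,-0.17,0,0,0,0,-1]

```text
time: 21.62
tool_pos: [0.4412, -0.2944, 0.1877]
tool_rot: [-1.572, -0.001, 0.222]
contact_force: [0.5, -1.5, -0.3]
opening: 0.0915
```

Request:
apply_moves:
  plan:
    - [-0.03,-0.03,0,0,0,0,-1]
    - [-0.05,-0.06,0,0,0,0,-1]
    - [-0.05,-0.07,0,0,0,0,-1]
    - [-0.05,-0.07,0,0,0,0,-1]
    - [-0.05,-0.07,0,0,0,0,-1]

```text
time: 22.25
tool_pos: [0.3933, -0.3048, 0.2543]
tool_rot: [-1.569, 0.0, 0.222]
contact_force: [0.2, 0.3, -0.4]
opening: 0.0918
```

```bash
python3 - <<'E'
from h import *
st();c=cam('wrist');np.save('w6.npy',c[1])
J=cams.read_camera('wrist');cv2.imwrite('pics/w6raw.png',J);I=cams.read_camera('side');cv2.imwrite('pics/side6.png',I)
cv2.imwrite('pics/s6.png',np.vstack([cv2.resize(J,(480,300)),cv2.resize(I[140:310,230:502],(480,300))]))
E
```

```text
t 22.25 [ 0.3933 -0.3048  0.2543] [-1.5692  0.0003  0.2223] F [ 0.1922  0.3421 -0.4372] T [ 0.1052 -0.0295  0.0316] op 0.0918
```

View pics/s6.png

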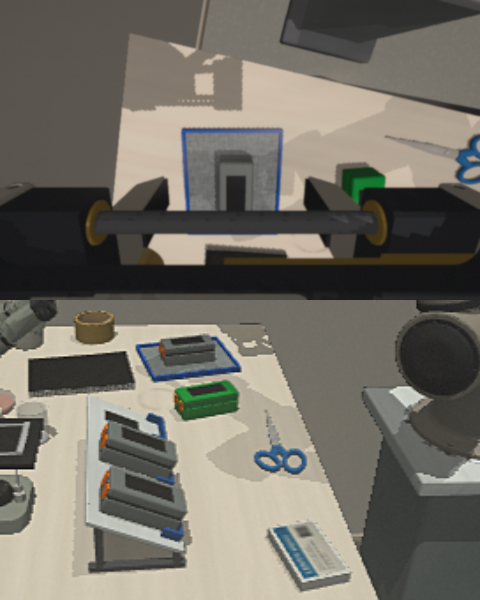

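Case 1 lies flat in the tray and the two others are in their bays. One numeric check before hand-in:

```bash
python3 - <<'E'
from h import *
I=cv2.imread('pics/side6.png');b=cam('side');h=cv2.cvtColor(I,cv2.COLOR_BGR2HSV)
m=cv2.inRange(h,(100,120,60),(130,255,255));m[:150]=0;m[200:]=0;m[:,:295]=0;m[:,375:]=0
pts=np.array([onz(b,p,.013)[:2] for p in np.argwhere(m)[:,::-1].astype(float)],np.float32)
print('tray rect',cv2.minAreaRect(pts*1000))
w=I[155:185,315:362].max(2);k,l,s,c=cv2.connectedComponentsWithStats(np.uint8(w<60));
for i in range(1,k):
    if s[i][4]>15:
        X=onz(b,c[i]+[315,155],.053);print(s[i],'panel',X)
w6=(cams.calibration('wrist'),np.load('w6.npy'))
e=[onz(w6,p,.013) for p in((243,172),(375,172))];f=[onz(w6,p,.053) for p in((289,203),(336,203))]
print('near edge',e,np.mean(e,0),'lid near end',np.mean(f,0))
D=cv2.imread('pics/side0.png')
for (x,y) in((310,219),(313,246)):
    d=np.abs(I[y-14:y+15,x-22:x+23].astype(int)-D[y-14:y+15,x-22:x+23]).max(2);print('diff frac',(d>40).mean())
    t=D[y-14:y+15,x-22:x+23];r=cv2.matchTemplate(I[y-20:y+21,x-28:x+29],t,cv2.TM_CCOEFF_NORMED);print(cv2.minMaxLoc(r)[1::2])
E
```

```text
tray rect ((496.6393127441406, -272.1776123046875), (190.95718383789062, 176.55401611328125), 12.337523460388184)
[12  6 19  4 60] panel [ 0.4977 -0.2725  0.053 ]
[ 9 13 27  4 34] panel [ 0.4976 -0.2136  0.053 ]
near edge [array([ 0.4175, -0.3861,  0.013 ]), array([ 0.3835, -0.2357,  0.013 ])] [ 0.4005 -0.3109  0.013 ] lid near end [ 0.4243 -0.3012  0.053 ]
diff frac 0.20842911877394635
(0.639380931854248, (6, 6))
diff frac 0.019157088122605363
(0.9606123566627502, (6, 6))
```

```bash
python3 -c "
from cell import robot
print(robot.hand_in())"
```

```text
the job is handed in; nothing more can be done
None
```

The loose-part case was the one in the end bay at y≈0.06 m, nearest the tray. It is now flat in the blue tray with its part at the latch end, and the job is handed in. `hand_in` reported no verdict, and the arm's clock stood at about 22 s of the 72 s allowed.

**Finding it:**
- **Middle case:** I lifted it and rocked it ±25°. Its level wrist torque changed by only -0.03 N m, against the roughly +0.126 N m expected from a sliding slug, so I ruled it out and put it back in its bay.
- **Loose-part case:** its level torque went from -0.129 to +0.018 N m after tipping the latch end down, which fits the slug sliding the full way over. It still read +0.03 N m when held just above the tray.
- **Third case:** I did not touch or test it, since the part had already been found.

**Last checks:**
- **Tray case:** the side camera puts the panel centre within about 1 mm of the tray centre. Its length is aligned to about 1°, going by the commanded yaw and the measured tray angle.
- **Camera disagreement:** the wrist-camera estimate puts the tray about 19 mm further to -y than the side camera does. By that view the case is about 15 mm off centre along the tray, but this came from a rough pixel pick. Both are inside the 40 mm and 50 mm limits.
- **Other two cases:** the side image shows no shift from the start picture for either case. The match was weaker for the middle case (0.64, against 0.96 for the third). I put that down to its emptied neighbour bay and changed shadows, and by eye it is seated in its bay.
- **Bystanders:** the scissors and tissue packet look unmoved by eye. I did not check the beaker separately.

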